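# Leak-test a valve disc: cover the well, key the air-valve collar home and hold it

## Robot

A 6-joint arm with a two-finger parallel gripper is mounted at the origin on a cart in front of the work surface, level with it; the furniture and walls round the work are solid. World frame = base frame: x ahead of the robot, y to its left, z up, the work surface at z = 0. Lengths are in mm, angles in rad, forces in N, time in s.
With the tool pointing down it reaches from about 375 to 750 mm from the base axis. Payload 9 kg.
Tool frame: the origin (TCP) lies on the mounting face of the last link; the fingertips stand 173 mm ahead of it and the grasp point (between the pads) lies 155 mm ahead of it; z points along the fingers, y is the direction in which the jaws open and shut (so a half turn about z gives the same grasp; the last joint's range is limited). The gripper opens to 85 mm and grips with 20 to 120 N. Pads are 22 mm wide; open, the fingers measure 114 mm over their backs; the gripper's body (76 mm by 85 mm) begins 54 mm behind the grasp point. The pads swing forward as they close: fully open they stand 13 mm farther back than shut.
Start: joints at [-1.477, 0.104, 0.097, 1.564, 0, 1.353], TCP at [184.072, -571.082, 404.731] pointing down, gripper open.
Joint ranges: [-2.99, 2.99], [-0.84, 1.86], [-1.1, 1.16], [-1.84, 2.11], [-1.51, 1.56], [-3.14, 3.14]. Speed limits (rad/s): [2.22, 2.22, 2.57, 3.14, 3.14, 3.14].

## Interface

Orientations are given as a rotation vector (axis times angle).
In Python, from cell import r gives the robot as it stands. Calls block until the motion is done:
- r.reach(position, orientation): joint-space move of the TCP to a pose.
- r.move_straight(position, rot=None, vel=150): straight line of the TCP; rot=None keeps the orientation; vel is the mean speed in mm/s.
- r.goto_joints(angles): joint-space move.
- r.set_gripper(opening, strength=None): finger opening in mm; strength is the grip in N (None keeps the last); returns when the fingers have stopped.
- r.dwell(seconds).
- r.inverse_kinematics(position, orientation): joint angles nearest the present ones, or None.
- r.snapshot(name): name is "scene" or "top"; returns a dict with "frame" (384x512x3 uint8, red, green, blue), "fx", "fy", "cx", "cy" (pixels), "dist_coeffs" ([k1, k2, p1, p2, k3] as OpenCV has them; the pictures are not rectified), "R" (3x3) and "t" (3): a world point X has camera coordinates R X + t. Camera axes: x right, y down, z forward; pixel columns grow to the right and rows downward; lengths in mm; the calibration is good to about 2 mm. A picture is of the moment at which its call begins. There is no depth.
A pose or a line that the arm cannot do raises r.PlanningError and nothing moves.
- r.close_job(): hands the job in, once; it reports no verdict.
Trained networks look in a picture, given as the dict that the camera call returned (one of the last four; its "shot" number tells which), for a name from the list of things; names that differ only in an ending like _2 or _b are one class to them, and where a whole thing is asked for, a point or a joint stands for the part that bears it (a point fixed in the world has none). Each returns a list of dicts, best first, with "confidence" (0 to 1); they miss things now and then, are a little off and sometimes report something else, mostly with a low value. They report only what shows in the picture. A call takes as long as a camera call.
- r.masks_of(picture, label): "mask" (384x512 bool, what is visible of it) and "extent" ([centre column, centre row, width, height] in pixels, round what is visible of it).
- r.landmark_of(picture, label): "location" ([column, row] in pixels: a listed point, or the origin of a listed thing).
Readings, each from a call of its own:
- r.get_time_s(): time.
- r.get_qpos(): joint angles.
- r.get_qvel(): joint speeds.
- r.get_tau(): joint torques, N m.
- r.get_tcp_pos(): TCP position.
- r.get_orientation(): TCP orientation.
- r.get_ft_force(): force on the tool from outside, world axes, zero at the start.
- r.get_moment(): the same for the moment, N m.
- r.get_gripper_width(): finger opening in mm.
Only numpy, scipy, OpenCV 4.12 (cv2) and the standard library are available. Lean on these libraries where they do the work, as an engineer would, in place of code of your own. Each camera call takes 0.05 s, during which the arm holds its last target.

## Task

Leak-test the valve disc in the blue test block: slide the flat cover with the black tab fully over the disc's well, up against its stop. Then turn the knurled collar, feeling with a light push, until its hidden keyways drop over the pins (a clockwise turn, seen from above, of less than a quarter gets there), and push it down against its spring until it is fully home. Finish with the fingers still holding the collar home (let go and the spring lifts it), the cover closed, the disc in its well, and without disturbing the loose things around the block or pulling the collar off.

Things in the scene. Friction and masses are not known exactly. Their poses are not given: they have to be found in the camera images.
- test_block: Blue block fixed to the bench, 30 mm high, reaching from x = -55 to +55 and y = -125 to +95 mm in its frame; origin on the bench top, z up. On top: at y = -80 the collar's spigot; at y = -8 a round well, 36 mm wide, 14 deep, holding a valve disc; from y = -42 to +94 two 9 mm high rails at x = +-40, between which the cover slides along y.
- cover (a joint): Travel of the cover in m: 0 = fully open, 0.060 = closed over the well, against its stop; grows as the cover moves along the test block's -y, towards the collar. Starts between 0 and 0.02; takes about 1.5 N. The cover is an aluminium plate 74 x 66 x 4 mm, its top 34.5 mm above the bench.
- cover_tab (a point): Centre of the top of the cover's black upright tab, 62.5 mm above the bench. The tab is 12 mm thick along the test block's y (pinch it here), 36 mm wide along its x, 28 mm high. Moves with the cover; closed, it stands 94 mm from the collar's axis.
- collar: Knurled dark steel cap-shaped collar, 54 mm diameter, 66 mm high, 0.15 kg, loose on a 35 mm spigot with 2 mm radial play. Origin at the centre of its underside, z up. Solid from 38 mm up: grip there. It starts resting on three pins, underside 44 mm above the bench. Fully home, pushed 10 mm down, the underside meets a hard stop at 34 mm.
- collar_top (a point): Centre of the collar's top face (110 mm above the bench at the start, 100 when home). Three hidden keyways inside, 120 degrees apart, meet the pins after a clockwise turn (negative yaw) of 0.45 to 1.2 rad, with about +-0.2 rad of play; nothing outside shows where. Find them by turning in steps of 0.1 rad and pressing with 6 N each time.
- well_disc: Steel valve disc 27 mm in diameter, 10 mm high, in the well of the test block; origin at the centre of its underside, 16 mm above the bench. Leave it there.
- driver: Loose bystander: red-handled screwdriver lying to the left of the test block, 182 mm long. Leave alone.
- spigot (a point): Centre of the spigot's top inside the collar, 70 mm above the bench (fixed; out of sight). From it a spring plunger rises 10 mm. Once keyed, the collar goes down 2 mm freely; then the plunger pushes back with 3.5 N rising to 7 N when home, and lifts the collar about 8 mm if it is let go.
- spare_disc: Loose bystander: brass-coloured valve disc, 27 mm wide, 10 mm high, on the bench beside the test block on its -x side. Leave alone.
- test_cylinder_2: Loose bystander: black cylinder standing upright, 44 mm wide, 91 mm high, beside the test block on its +x side. Leave alone.

How it is judged (in metres and radians):
On the way, in this order (a step that is already met when the one before it is completed fails the run):
1. the cover is slid fully over the well (value of joint cover above 0.056 m and z of collar in the frame of test_block above 0.042 m), for 0.2 s.
2. the collar's keyways have dropped over the pins (z of collar in the frame of test_block below 0.0405 m and value of joint cover above 0.056 m), for 0.2 s.
At the end, for the whole second after the job is handed in: The cover is within 4 mm of its closed stop over the well, the disc lies in the well, and the fingers hold the collar (contact over 3 N) keyed over its pins, upright and pushed to within about 2 mm of its hard stop against the spring, through the last second (value of joint cover above 0.056 m and z of collar in the frame of test_block below 0.0362 m and angle between collar's own z axis and vertical below 0.08 rad and horizontal distance between well_disc and test_block below 0.02 m and height (world z) of well_disc below 0.022 m and contact force between the fingers and collar above 3 N); the arm keeps its last pose, push and grip.
It fails at once if the collar is pulled off its spigot (z of collar in the frame of test_block above 0.065 m).
It fails at once if a bystander is moved by more than 3 cm (distance of any of spare_disc, test_cylinder_2, driver from where it was at the start of the episode above 0.03 m).
It also fails if it takes over 45 s, if anything falls off the work surface, if the arm or the gripper's body presses on something with over 40 N, if the wrist force passes 120 N, or if a joint passes its speed limit or range.

## Working session

There is one attempt and no reset: what is moved stays moved. The work goes in short steps, each a Python script; the robot and the scene stay as the last script left them, time stands still between calls to the robot, and variables do not carry over. Pictures are saved under pics/ and viewed, and the job is handed in when it is done.

```bash
mkdir -p pics
cat > h.py <<'E'
import numpy as np, cv2
from cell import r
def K(p): return np.array([[p['fx'],0,p['cx']],[0,p['fy'],p['cy']],[0,0,1.]])
def ray(p,uv,z):
    n=cv2.undistortPoints(np.array([[uv]],float),K(p),np.array(p['dist_coeffs'],float))[0,0]
    R=np.array(p['R']);t=np.array(p['t']);c=-R.T@t;d=R.T@np.array([n[0],n[1],1])
    return c+d*(z-c[2])/d[2]
def proj(p,X):
    return cv2.projectPoints(np.array(X,float).reshape(-1,1,3),cv2.Rodrigues(np.array(p['R']))[0],np.array(p['t'],float),K(p),np.array(p['dist_coeffs'],float))[0][:,0]
def save(p,n): cv2.imwrite('pics/'+n,p['frame'][:,:,::-1])
E
python3 - <<'E'
from h import *
for n in('scene','top'):
    p=r.snapshot(n);save(p,n+'1.png');print(n,(-np.array(p['R']).T@p['t']).round(0))
    for l,z in(('cover_tab',62.5),('collar_top',110),('collar',44),('test_block',0),('driver',5),('spare_disc',0),('test_cylinder_2',0)):
        for d in r.landmark_of(p,l)[:2]: print(l,round(d['confidence'],2),np.round(d['location'],1),ray(p,d['location'],z).round(1))
print(r.get_time_s(),r.get_ft_force(),r.get_orientation())
E
```

```text
scene [ 38. 828. 488.]
cover_tab 0.62 [285.7 204.1] [558.7 186.4  62.5]
collar_top 0.86 [342.2 167.9] [525.5  32.6 110. ]
collar 0.62 [341.6 197.6] [512.1  43.5  44. ]
collar 0.41 [276.  207.7] [585.2 186.5  44. ]
test_block 0.92 [309.9 222. ] [539.8 120.6   0. ]
driver 0.94 [169.3 287.2] [568.2 484.9   5. ]
spare_disc 0.57 [325.7 240.3] [468.9 159.   -0. ]
test_cylinder_2 0.72 [275.9 209.4] [633.9 129.4   0. ]
top [ 444.  251. 1062.]
cover_tab 0.6 [275.2 206.4] [552.  178.8  62.5]
collar_top 0.74 [341.3 219.4] [521.3  38.7 110. ]
collar 0.72 [337.3 223.2] [517.6  33.4  44. ]
test_block 0.6 [301.3 216.1] [536.4 110.9   0. ]
driver 0.71 [339.2 221.5] [524.6  20.4   5. ]
driver 0.66 [149.  201.1] [565.4 479.    5. ]
spare_disc 0.45 [281.1 243.2] [470.3 159.3   0. ]
test_cylinder_2 0.85 [299.2 169.6] [650.6 116.2   0. ]
0.8 [-1.05704496  0.79334863  0.41812309] [ 3.10335816e+00  4.87712531e-01 -1.41221688e-05]
```

Run:
```python
import cv2
for n,(a,b,c,d) in(('top1',(120,300,120,400)),('scene1',(110,330,130,400))):
    i=cv2.imread(f'pics/{n}.png')
    cv2.imwrite(f'pics/{n}z.png',cv2.resize(i[a:b,c:d],None,fx=2.7,fy=2.7,interpolation=cv2.INTER_CUBIC))
```

```text
(no output)
```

View pics/top1z.png

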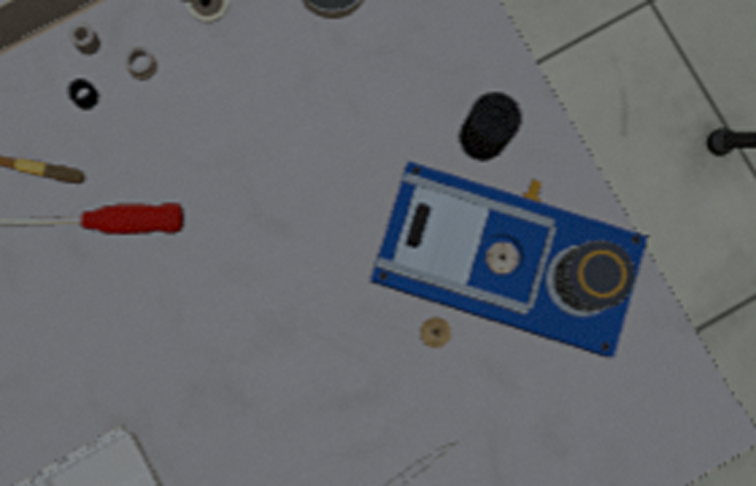

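View pics/scene1z.png

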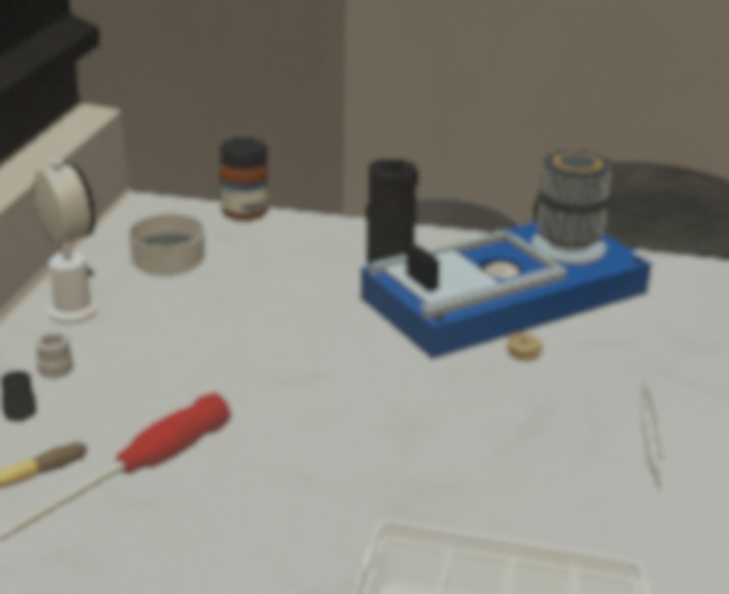

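```bash
cat > fit.py <<'E'
from h import *
from scipy.optimize import least_squares
T=r.snapshot('top');S=r.snapshot('scene')
zt=lambda u,v:np.array([u/2.7+120-.3,v/2.7+120-.3]); zs=lambda u,v:np.array([u/2.7+130-.3,v/2.7+110-.3])
obs=[(T,zt(408,163),(55,95,30)),(T,zt(648,236),(55,-125,30)),(T,zt(613,352),(-55,-125,30)),(T,zt(375,279),(-55,95,30)),
(S,zs(433,355),(-55,95,0)),(S,zs(362,268),(55,95,30)),(S,zs(650,263),(-55,-125,30)),
(T,zt(603,273),(0,-80,110)),(T,r.landmark_of(T,'collar_top')[0]['location'],(0,-80,110)),(S,r.landmark_of(S,'collar_top')[0]['location'],(0,-80,110)),(S,zs(579,160),(0,-80,110))]
def W(q,X):
    c,s=np.cos(q[2]),np.sin(q[2]);X=np.atleast_2d(X).astype(float);return np.c_[q[0]+c*X[:,0]-s*X[:,1],q[1]+s*X[:,0]+c*X[:,1],X[:,2]]
def f(q): return np.concatenate([proj(p,W(q,X))[0]-u for p,u,X in obs])
s=least_squares(f,[538,115,-.3],loss='soft_l1',x_scale=[1,1,.01])
q=s.x;print(q,f(q).reshape(-1,2).round(1))
print('collar',W(q,(0,-80,110)))
cs=[]
c,sn=np.cos(q[2]),np.sin(q[2])
for p,n,e in((T,'T',None),(S,'S',None)):
    l=r.landmark_of(p,'cover_tab')
    for d in l[:1]:
        w=ray(p,d['location'],62.5)-[q[0],q[1],0];print(n,'tab in block',c*w[0]+sn*w[1],-sn*w[0]+c*w[1])
    im=cv2.resize(p['frame'][:,:,::-1],None,fx=3,fy=3,interpolation=cv2.INTER_CUBIC)
    def poly(X,col): cv2.polylines(im,[((proj(p,W(q,X))+.5)*3-.5).round().astype(int).reshape(-1,1,2)],True,col,1)
    for z in(0,30): poly([(55,95,z),(55,-125,z),(-55,-125,z),(-55,95,z)],(0,255,255))
    a=np.linspace(0,6.28,40)
    poly(np.c_[18*np.cos(a),-8+18*np.sin(a),30+0*a],(0,255,0))
    poly(np.c_[27*np.cos(a),-80+27*np.sin(a),110+0*a],(0,0,255))
    poly([(18,y,62.5) for y in()] or [(sx*18,74+dy*6,62.5) for sx,dy in((1,1),(1,-1),(-1,-1),(-1,1))],(255,0,255))
    u=proj(p,W(q,(0,0,30)))[0]*3;x,y=int(u[0]-300),int(u[1]-220);im=im[max(y,0):y+440,max(x,0):x+600]
    cv2.imwrite(f'pics/ov{n}.png',im)
np.save('q.npy',q)
E
python3 fit.py
```

```text
[ 5.42208308e+02  1.12408046e+02 -2.80546695e-01] [[-0.4 -1.3]
 [ 0.  -1.2]
 [ 0.7  0.8]
 [-1.7 -0.1]
 [ 0.1  1.6]
 [-0.7 -0.8]
 [ 0.9 -1. ]
 [-0.3 -0.8]
 [ 1.8  2. ]
 [ 1.4  2.5]
 [-0.6 -0. ]]
collar [[520.05782751  35.53570909 110.        ]]
T tab in block -3.9499258457817668 74.41803003997025
S tab in block -3.5815916227879008 76.71895142736132
```

View pics/ovT.png

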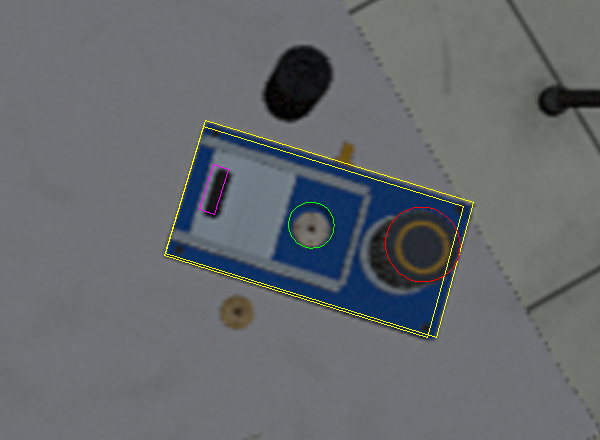

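View pics/ovS.png

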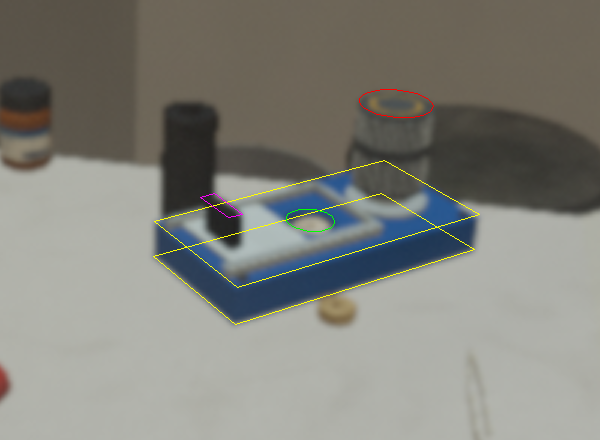

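```bash
cat >> h.py <<'E'
from scipy.spatial.transform import Rotation as Ro
q=np.array([539.8,112.2,-.28])
def B(x,y,z):
    c,s=np.cos(q[2]),np.sin(q[2]);return np.array([q[0]+c*x-s*y,q[1]+s*x+c*y,z])
def down(yaw): return (Ro.from_euler('z',yaw)*Ro.from_euler('x',np.pi)).as_rotvec()
yb=np.array([-np.sin(q[2]),np.cos(q[2]),0]); xb=np.array([np.cos(q[2]),np.sin(q[2]),0])
def ftb():
    f=np.array(r.get_ft_force());return np.array([f@xb,f@yb,f[2]]).round(1)
E
python3 - <<'E'
from h import *
o=down(q[2]+np.pi)
print(r.inverse_kinematics(B(0,73,215),o),r.inverse_kinematics(B(0,-80,250),down(q[2]+np.pi-1.4)))
r.set_gripper(55,20)
r.reach(B(0,73,300),o)
print(r.get_time_s(),r.get_tcp_pos(),r.get_gripper_width(),ftb(),np.round(r.get_qpos(),2))
for n in('scene','top'):
    p=r.snapshot(n);u=proj(p,[B(0,73,62.5)])[0]*3
    im=cv2.resize(p['frame'][:,:,::-1],None,fx=3,fy=3,interpolation=cv2.INTER_CUBIC)
    x,y=int(u[0]-300),int(u[1]-220);cv2.imwrite(f'pics/a_{n}.png',im[y:y+440,x:x+600])
E
```

```text
[ 0.09294164  0.12522704 -0.22691847  1.21865081  0.          0.37294164] [-0.18432223 -0.11385112 -0.40164102  1.28300643  0.          1.49567777]
4.4833 [560.26007942 181.68589275 300.09716815] 54.90662325991942 [-0.4  0.5 -1.3] [ 0.09  0.08 -0.12  1.37 -0.    0.37]
```

View pics/a_scene.png

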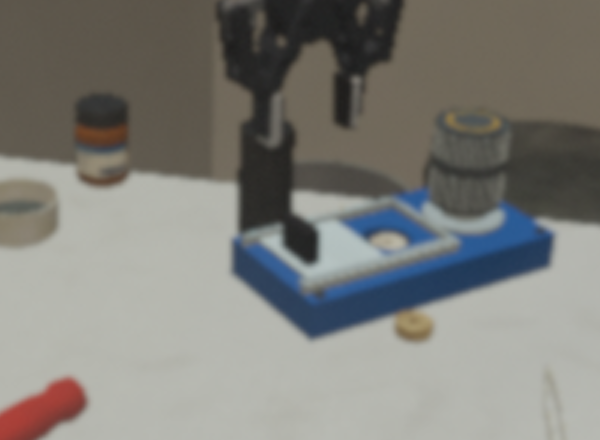

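View pics/a_top.png

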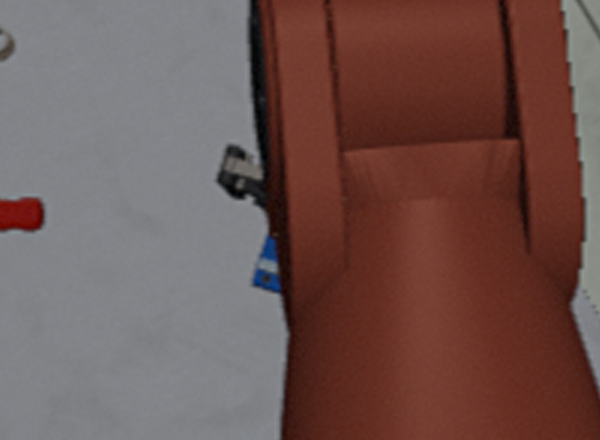

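Run:
```python
from h import *
r.move_straight(B(0,73,214),vel=150)
f0=ftb();r.set_gripper(5,25)
print(r.get_time_s(),r.get_gripper_width(),f0,ftb(),r.get_tcp_pos())
p=r.snapshot('scene');u=proj(p,[B(0,73,62.5)])[0]*3
im=cv2.resize(p['frame'][:,:,::-1],None,fx=3,fy=3,interpolation=cv2.INTER_CUBIC)
x,y=int(u[0]-300),int(u[1]-220);cv2.imwrite('pics/b.png',im[y:y+440,x:x+600])
```

```text
5.7667 11.435662922190872 [ 0.6 -0.4 -0.2] [-0.  -1.   5.6] [560.30638846 182.37681165 214.89431392]
```

View pics/b.png

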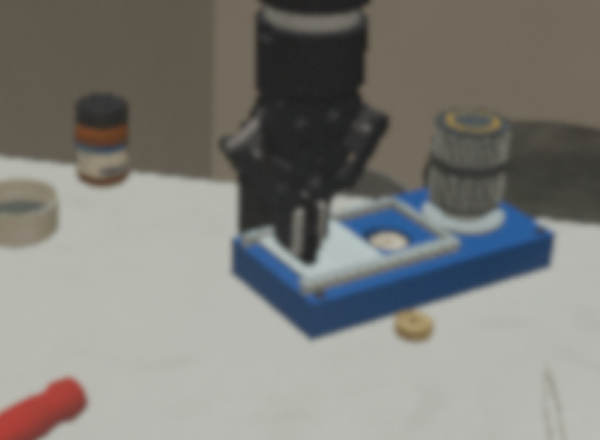

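Run:
```python
from h import *
r.move_straight(B(0,22,214.5),vel=80)
print(r.get_time_s(),ftb())
y=22
while y>7:
    y-=1.5
    r.move_straight(B(0,y,214.5),vel=30);f=ftb();print(y,f,np.round(r.get_tcp_pos(),1))
    if f[1]>9: break
r.dwell(.25);print(r.get_time_s(),ftb(),r.get_gripper_width())
```

```text
6.6083 [-2.  -1.3  6.4]
20.5 [-2.4 -0.5  6.6] [545.3 131.7 214.9]
19.0 [-2.8  0.4  4.7] [544.9 130.3 214.9]
17.5 [-1.9  0.3  6.1] [544.5 128.8 214.9]
16.0 [-2.8  2.5  6.4] [544.2 127.7 214.9]
14.5 [-2.2 10.4  3.9] [543.9 127.1 215. ]
8.1083 [-1.9 11.1  4.1] 11.171865865342642
```

Run:
```python
from h import *
r.set_gripper(45)
t=np.array(r.get_tcp_pos());print(t,ftb())
r.move_straight(B(0,15.5,300),vel=200)
r.set_gripper(80)
r.reach(B(0,-78.5,330),down(q[2]+np.pi))
print(r.get_time_s(),r.get_tcp_pos(),ftb())
p=r.snapshot('scene');u=proj(p,[B(0,0,62.5)])[0]*3
im=cv2.resize(p['frame'][:,:,::-1],None,fx=3,fy=3,interpolation=cv2.INTER_CUBIC)
x,y=int(u[0]-300),int(u[1]-220)
for c,col in((-78.5,(0,0,255)),(-80,(0,255,0))):
    a=np.linspace(0,6.28,40);P=np.array([B(27*np.cos(t),c+27*np.sin(t),110) for t in a])
    cv2.polylines(im,[((proj(p,P)+.5)*3-.5).round().astype(int).reshape(-1,1,2)],True,col,1)
cv2.imwrite('pics/c.png',im[y:y+440,x:x+600])
for l in('cover_tab','collar_top'):
  for d in r.landmark_of(p,l)[:1]: print(l,d['confidence'],ray(p,d['location'],62.5 if l=='cover_tab' else 110))
```

```text
[543.74241077 125.92061424 214.31388136] [ 0.2 -0.1 -0.2]
10.0167 [518.12960267  36.04898374 330.38433795] [0.9 1.1 0.3]
cover_tab 0.58 [538.56508423 134.96698166  62.5       ]
collar_top 0.82 [515.49590767  40.49647521 110.        ]
```

View pics/c.png

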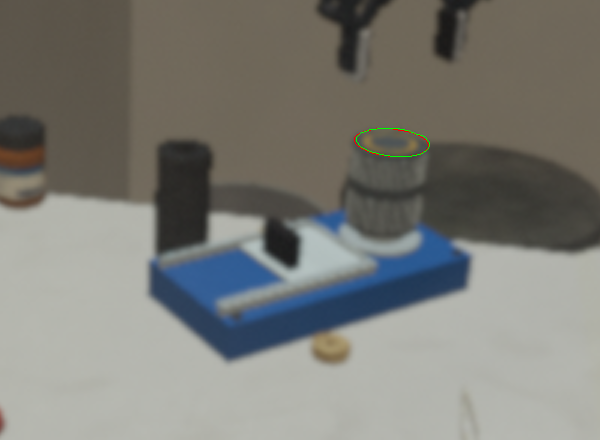

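Run:
```python
from h import *
r.move_straight(B(0,-78.5,252),vel=150)
print(ftb(),r.get_tcp_pos())
r.set_gripper(45,40)
print(r.get_time_s(),r.get_gripper_width(),ftb(),r.get_tcp_pos(),np.round(r.get_moment(),2))
p=r.snapshot('scene');u=proj(p,[B(0,0,62.5)])[0]*3
im=cv2.resize(p['frame'][:,:,::-1],None,fx=3,fy=3,interpolation=cv2.INTER_CUBIC)
x,y=int(u[0]-300),int(u[1]-220)
cv2.imwrite('pics/d.png',im[y:y+440,x:x+600])
```

```text
[-0.3  0.2 -0.3] [518.3250053   36.97801433 252.59875393]
11.1917 53.05048590096515 [-1.7 -1.5  5.6] [518.60684863  36.5857251  253.4140368 ] [-0.2   0.26  0.01]
```

View pics/d.png

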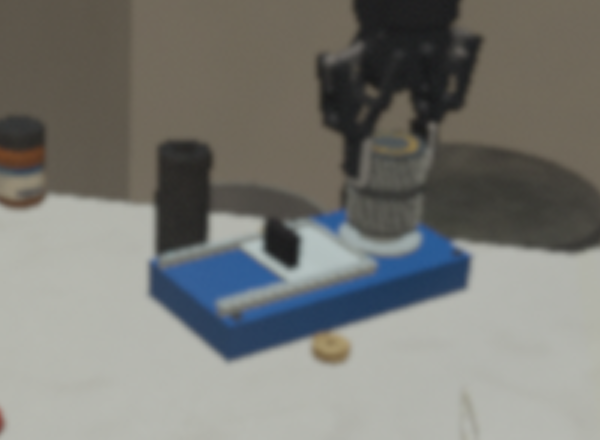

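```bash
cat > turn.py <<'E'
from h import *
import json
c=B(0,-78.5,0);yaw=q[2]+np.pi;zc=252.;z0=253.4
def go(z,y,v=40):
    r.move_straight([c[0],c[1],z],down(y),vel=v)
found=False
for k in range(16):
    # press
    for i in range(12):
        fz=r.get_ft_force()[2]
        za=r.get_tcp_pos()[2]
        if fz>6 or za<z0-2.2: break
        zc-=.5; go(zc,yaw)
    f=np.array(r.get_ft_force());za=r.get_tcp_pos()[2]
    print(k,round(yaw-q[2]-np.pi,2),'zc',zc,'za',round(za,2),f.round(1),np.round(r.get_moment(),2),round(r.get_time_s(),2))
    if za<z0-2.2: found=True;break
    if np.hypot(f[0],f[1])>15: print('lateral');break
    zc=min(zc+.5,252); yaw-=.1; go(zc,yaw,40)
json.dump([zc,yaw],open('st.json','w'));print(found)
E
python3 turn.py
```

```text
0 0.0 zc 252.0 za 253.45 [-0.5 -0.3  6.6] [-0.14  0.35 -0.02] 11.24
1 -0.1 zc 251.5 za 253.41 [-1.5 -0.1  9.4] [-0.08  0.43 -0.07] 11.74
2 -0.2 zc 252.0 za 253.46 [-0.3  0.2  6.3] [-0.05  0.04 -0.16] 11.99
3 -0.3 zc 252 za 253.46 [-0.4  1.2  7.3] [-0.07  0.08 -0.11] 12.24
4 -0.4 zc 252 za 253.45 [ 0.4 -0.9  7.1] [ 0.02  0.04 -0.06] 12.49
5 -0.5 zc 252 za 253.44 [-1.3 -0.   7.3] [-0.06  0.1  -0.1 ] 12.74
6 -0.6 zc 252 za 253.43 [-0.  -0.6  7.5] [-0.06  0.08 -0.12] 12.99
7 -0.7 zc 252 za 253.32 [-0.3  1.   6.4] [-0.01  0.01 -0.09] 13.24
8 -0.8 zc 250.5 za 251.1 [3.5 2.3 5.5] [ 0.62 -0.92 -0.24] 14.24
True
```

```bash
cat > push.py <<'E'
from h import *
import json
c=B(0,-78.5,0);zc,yaw=json.load(open('st.json'))
def go(z,y,v=40): r.move_straight([c[0],c[1],z],down(y),vel=v)
def rep():
    print(round(yaw,2),zc,'za',round(r.get_tcp_pos()[2],2),np.round(r.get_ft_force(),1),np.round(r.get_moment(),2),round(r.get_gripper_width(),2),round(r.get_time_s(),2))
yaw-=.12;go(zc,yaw);rep()
for i in range(14):
    zc-=1;go(zc,yaw,20);rep()
    if r.get_ft_force()[2]>14: break
json.dump([zc,yaw],open('st.json','w'))
r.dwell(.2);rep()
E
python3 push.py
```

```text
1.94 250.5 za 250.21 [1.9 0.4 3.1] [ 0.01 -0.18  0.04] 52.68 14.51
1.94 249.5 za 249.22 [ 0.  -0.9  3.4] [-0.11  0.11  0.  ] 52.98 14.76
1.94 248.5 za 248.28 [-1.8 -2.1  4.2] [-0.32  0.41  0.02] 52.93 15.01
1.94 247.5 za 247.33 [-2.8 -1.8  3.5] [-0.47  0.72 -0.06] 53.09 15.26
1.94 246.5 za 246.43 [-4.1 -2.7  3.7] [-0.4   0.78 -0.01] 52.64 15.51
1.94 245.5 za 245.48 [-2.8 -1.8  5. ] [-0.33  0.73 -0.04] 52.65 15.76
1.94 244.5 za 244.56 [-2.8 -1.4  5.5] [-0.25  0.71 -0.03] 53.01 16.01
1.94 243.5 za 243.69 [-2.9 -0.8  5.5] [-0.27  0.77  0.02] 53.37 16.26
1.94 242.5 za 243.58 [-6.3 -0.9 13.6] [-0.2   1.62 -0.03] 52.77 16.51
1.94 241.5 za 243.48 [-11.2   0.4  22.8] [-0.14  2.6  -0.07] 52.78 16.76
1.94 241.5 za 243.46 [-9.9  0.4 21.3] [-0.12  2.58 -0.12] 53.06 16.96
```

Run:
```python
from h import *
import json
c=B(0,-78.5,0);zc,yaw=json.load(open('st.json'))
r.move_straight([c[0]-.8,c[1],242.2],down(yaw),vel=20);r.dwell(.5)
print(np.round(r.get_tcp_pos(),2),np.round(r.get_ft_force(),1),np.round(r.get_moment(),2),r.get_gripper_width(),r.get_time_s())
for n in('scene','top'):
    p=r.snapshot(n);u=proj(p,[B(0,0,62.5)])[0]*3
    im=cv2.resize(p['frame'][:,:,::-1],None,fx=3,fy=3,interpolation=cv2.INTER_CUBIC)
    x,y=int(u[0]-300),int(u[1]-220)
    cv2.imwrite(f'pics/e_{n}.png',im[y:y+440,x:x+600])
```

```text
[517.87  36.82 243.6 ] [-3.9  0.2 12.9] [-0.06  0.96 -0.05] 52.99453083698352 17.7083
```

View pics/e_scene.png

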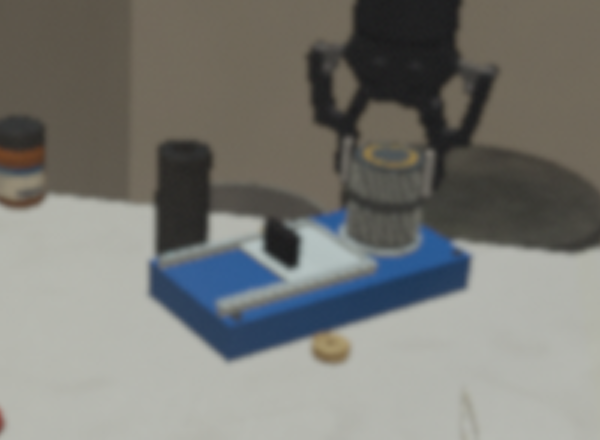

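The picture shows the collar down on its white base and upright at about (385, 200). The cover is still closed, with its tab at (282, 242), and the brass disc and black cylinder have not moved.

Run:
```python
from h import *
r.close_job();print(np.round(r.get_tcp_pos(),2),np.round(r.get_ft_force(),1),r.get_time_s())
```

```text
the job is handed in; nothing more can be done
the job is handed in; nothing more can be done
```

I closed the cover and pushed the collar fully home. I handed the job in at about 17.7 s with the fingers still holding it; no verdict is reported.

- **Cover:** I pinched the tab and slid the cover until it hit its stop, where the force rose to about 11 N. The last picture shows it still closed.
- **Collar:** I turned it clockwise in 0.1 rad steps, pressing with 6–9 N each time. It began to drop at about -0.8 rad, so I turned it a further 0.12 rad to centre the keyways. I then pushed it down to a clear hard stop.
- **Last readings:** The collar sat 9.85 mm below its start, against 10 mm when fully home. The tool was pressing with 12.9 N, at a 40 N grip setting. The last picture shows the collar upright.
- **Side force:** At the stop, a side force of about 11 N built up. I eased the push and shifted the tool 0.8 mm, which brought it down to about 4 N.
- **Disagreements and gaps:**
    - The camera fit placed the block about 1.5–2.5 mm off, so I took the collar's position from where the cover stopped.
    - The network's position for the closed tab was about 10 mm from where the gripper found it; I went by the gripper and the pictures.
    - The valve disc is hidden under the closed cover, so I could not check it at the end.
    - The spare disc and cylinder look unmoved. Only the edge of the screwdriver shows in the last picture, but the arm never went near it.

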